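# Close a bayonet clamping pot and hold it shut

### The arm

A 6-joint arm with a two-finger parallel gripper is mounted at the origin on a cart in front of the work surface, level with it; the furniture and walls round the work are solid. World frame = base frame: x ahead of the robot, y to its left, z up, the work surface at z = 0. Lengths are in m, angles in rad, forces in N, time in s.
With the tool pointing down it reaches from about 0.375 to 0.825 m from the base axis. Payload 5.5 kg.
Tool frame: the origin (TCP) lies at the very end of the fingers, on their centre line; the grasp point (between the pads) lies 19 mm behind it (arm.grip_depth is the distance from the TCP to the grasp point, in m); z points along the fingers, y is the line along which they close (so a half turn about z gives the same grasp; the last joint's range is limited). The gripper opens to 85 mm and grips with 20 to 120 N. Pads are 22 mm wide; open, the fingers measure 114 mm over their backs; the gripper's body (76 mm by 85 mm) begins 54 mm behind the grasp point. The pads swing forward as they close: fully open they stand 13 mm farther back than shut.
Start: joints at [-1.191, 0.314, -0.047, 1.21, 0, 1.571], TCP at [0.222, -0.557, 0.231] pointing down, gripper open.
Joint ranges: [-2.67, 2.67], [-0.69, 1.73], [-1.03, 1.25], [-2.08, 2.16], [-1.42, 1.45], [-3.14, 3.14]. Speed limits (rad/s): [2.39, 2.39, 3.01, 3.14, 3.14, 3.14].

### API

Orientations are given as a 3x3 rotation matrix whose columns are the frame's x, y, z axes.
In Python, from rig import arm gives the robot as it stands.
- The arm moves only by the tool move_arm, never from a script. Its argument "deltas" is a list of rows, each an object of numbers: "claw": the opening, from 0 (shut) to 1 (fully open); "dx", "dy", "dz": the shift along the tool's x, y, z in cm; "turn": the turn about the tool's z in rad. In form: [{"claw": .., "dx": .., "dy": .., "dz": .., "turn": ..}, ...]. A call has 1 to 20 rows; each row shifts and turns the commanded pose from where the row before left it, along the tool's axes as they then stand; what a row does not reach is not made up. A row lasts 1/10 s, in which the tool goes at most 50 mm and 8.59 degrees, less where a joint would pass 70% of its speed; a pose out of reach is approached as far as the arm can. A call with a gripper value outside its range is refused whole. The fingers move at their own pace and stop on an object; "force" is the grip in N (left out, the last holds). Time passes only in rows, so rows that do not move let the fingers close. It gives the time, the measured TCP pose, the force, the opening and the grip force at its end, in the units of the state.
- arm.get_obs(): the state, without advancing time (a new reading comes with each control period).
- arm.read_camera(name): name is "scene" or "top" or "wrist"; returns a dict with "frame" (480x640x3 uint8, blue, green, red), "camera_matrix" (3x3 intrinsics, pixels), "T" (4x4, takes a point from camera to world coordinates); the wrist camera has in their place "tool_from_camera" (4x4, takes a point from camera to tool coordinates, whose origin is the TCP and whose axes are the flange's). Camera axes: x right, y down, z forward; pixel columns grow to the right and rows downward; lengths in m; the calibration is good to about 2 mm. The wrist camera is an equidistant fisheye: a pixel r from the principal point sees the ray r / f radians off the axis. A picture is of the moment at which its call begins: read the wrist's pose just before it. There is no depth.
- arm.hand_in(): hands the job in; it is judged then, once.
The state is a dict: "t": time; "joints": joint angles; "dq": joint speeds; "joint_torque": joint torques, N m; "eef_pos": TCP position; "ee_rot": TCP orientation; "force": force on the tool from outside, world axes, zero at the start; "moment": the same for the moment, N m; "grip_width": finger opening in m; "grip_force": force on a finger pad.
Only numpy, scipy, OpenCV 4.12 (cv2) and the standard library are available. Lean on these libraries where they do the work, as an engineer would, in place of code of your own. Each camera call takes 0.05 s, during which the arm holds its last target. There are 200 camera calls.

### The job

Set the brass disc, stem up, squarely in the spring cup of the aluminium clamping pot and let go of it; then put the red bayonet cap over it with its two lugs in the pot's two gaps (yellow marks), push it down against the spring and turn it clockwise, seen from above, about a quarter turn until it meets its stop (green marks). Finish while holding: keep your grip on the cap's black bar and keep pressing so that the cap's flange stays flush on the pot's rim and the disc stays clamped. Leave the other things on the bench where they are.

Things in the scene. Friction and masses are not known exactly. Their poses are not given: they have to be found in the camera images.
- pot: aluminium clamping pot, fixed to the bench, 72 mm outside diameter, 36 mm tall, on a dark steel foot plate 96 x 84 x 6 mm (longer along x). Origin on its axis at the bench surface, z up. Inside sits a spring cup (joint cup). x points to a gap
- pot_mouth (a point): centre of the pot's mouth, level with its rim, 36 mm above the pot's origin. Mouth 43 mm diameter, bounded by two lips 5 mm thick (tops at the rim); under the lips runs a groove of 59 mm diameter for the cap's lugs
- pot_gap (a point): middle of one of the two gaps between the lips, at rim height, 26 mm from the axis along the pot's +x; the other gap is opposite, along -x. Each is at least 15 mm wide; yellow marks on rim and outer wall
- pot_stop (a point): at rim height, 26 mm from the axis, where a lug that entered by pot_gap ends at its stop: turned about 80 degrees from the pot's x, clockwise seen from above (negative about z); green mark; the like opposite. Counterclockwise from the gap it is blocked after about 10 degrees
- cup (a joint): depth in m of the spring cup in the pot: 0 = up, 0.013 = cap flush on the disc, limit 0.0145. Spring about 3 N at 0 plus 0.7 N per mm (9 N with the lugs up against the lips, 12 N at flush). Pocket 43 mm wide, 5 mm deep; its floor is 24 mm above the pot's origin (12 mm below the rim) when up; it stays up under the disc's weight
- disc: loose brass disc, 40 mm diameter, 10 mm thick, with a round stem 14 mm in diameter, 25 mm tall on its centre (35 mm in all), about 0.09 kg. Origin at the centre of its underside, z up the stem. Seated in the cup its origin is 24 mm above the pot's origin: disc top 2 mm below the rim, 23 mm of stem above the rim
- cap: loose red bayonet cap, 62 mm tall, about 0.13 kg, stands on its skirt. Origin: centre of the skirt's underside, z up. Skirt 40 mm diameter, 15 mm long, hollow (28 mm wide, 29 mm deep, takes the stem). Flange 68 mm, z 15 to 20; crown 40 mm, up to z 34 mm. Origin above pot's: 34 mm as it meets the disc, under 25 lugs clear the lips, 21 flush, 25 locked unpressed
- cap_bar (a point): centre of the grip on the cap, on its axis 50 mm above the cap's origin: black bar 46 mm long along the cap's x, 16 mm wide along y, from 34 to 62 mm above the cap's origin
- cap_lug (a point): middle of one of the cap's two steel lugs, 24 mm from the axis along the cap's +x, 3 mm above the cap's origin; the other is opposite along -x (a half turn makes no difference). Lugs reach 28 mm from the axis, 9 mm wide, 6 mm high; white dots on the flange above them
- polish_bar: bystander: two-tone block of polishing compound, dark brown and grey-white, 34 x 96 x 32 mm, origin at the centre of its underside
- beeswax: bystander: round beige lump of beeswax, 44 mm across, 22 mm tall, origin at the centre of its underside
- canister_1: bystander: black canister with a grey lid, 34 mm diameter, 47 mm tall, origin at the centre of its underside
- loupe: bystander: folding loupe with black cover, 66 x 40 x 12 mm, origin at the centre of its underside
Not all that is in view belongs to the job. There is more than one size of the disc; the one meant has the size given above.

How it is judged:
On the way, in this order (a step that is already met when the one before it is completed fails the run):
1. the disc sits squarely in the pot's spring cup, stem up and released, before the cap comes over it (horizontal distance between disc and pot below 0.003 m and z of disc in the frame of pot below 0.0255 m and angle between disc's own z axis and vertical below 0.06 rad and contact force between the fingers and disc below 0.1 N and horizontal distance between cap and pot above 0.06 m), for 0.2 s.
2. the cap is pushed in over the disc and its lugs turned under the lips, to within about 15 degrees of the stop (angle between the x axis of cap and the x axis of pot, either way round above 1.13 rad and z of cap in the frame of pot below 0.0262 m and horizontal distance between cap and pot below 0.004 m and angle between cap's own z axis and vertical below 0.1 rad), for 0.1 s.
At the end, for the whole second after the job is handed in: cap held by the gripper (over 2 N) and still, turned at least 65 degrees towards its stop, flange pressed to within 2.5 mm of the rim (cup at least 10 mm down), tilt under 0.06 rad, cap and disc within 4 mm of the pot's axis, disc level under the cap (angle between the x axis of cap and the x axis of pot, either way round above 1.13 rad and z of cap in the frame of pot below 0.0235 m and horizontal distance between each of cap, disc and pot below 0.004 m and angle between each of cap, disc's own z axis and vertical below 0.06 rad and value of joint cup above 0.01 m and z of disc in the frame of pot below 0.014 m and contact force between the fingers and cap above 2 N and linear speed of cap below 0.02 m/s); the arm keeps its last pose, push and grip.
It fails at once if a bystander (polishing block, beeswax, canister or loupe) is pushed more than 25 mm (distance of any of polish_bar, beeswax, canister_1, loupe from where it was at the start of the episode above 0.025 m).
It also fails if it takes over 58 s, if anything falls off the work surface, if the arm or the gripper's body presses on something with over 40 N, if the wrist force passes 120 N, or if a joint passes its speed limit or range.

## Working session

There is one attempt and no reset: what is moved stays moved. The work goes in short steps, Python scripts to look and compute and a tool call to move; the robot and the scene stay as the last step left them, time stands still between calls to the robot, and variables do not carry over. Pictures are saved under pics/ and viewed, at most 10 in all, crops included, and the job is handed in when it is done.

Besides the shell and the picture viewer there is one more tool, called after "Call:" as a command line: name --argument value ..., lists and objects as JSON in quotes. move_arm: Moves the arm, as the interface text tells. Its arguments: {"type":"object","properties":{"deltas":{"type":"array","items":{"type":"object","properties":{"claw":{"type":"number"},"dx":{"type":"number"},"dy":{"type":"number"},"dz":{"type":"number"},"turn":{"type":"number"}}}},"force":{"type":"number"}},"required":["deltas"]}

```bash
mkdir -p pics; cat > h.py <<'E'
import numpy as np, cv2
from rig import arm
def ray(cam,uv,obs=None):
    K=cam["camera_matrix"]; 
    x=(uv[0]-K[0,2])/K[0,0]; y=(uv[1]-K[1,2])/K[1,1]
    if "T" in cam:
        T=cam["T"]; d=np.array([x,y,1.])
    else:
        o=obs or arm.get_obs(); W=np.eye(4); W[:3,:3]=o["ee_rot"]; W[:3,3]=o["eef_pos"]
        T=W@cam["tool_from_camera"]; r=np.hypot(x,y); d=np.array([x/r*np.sin(r),y/r*np.sin(r),np.cos(r)]) if r>1e-9 else np.array([0,0,1.])
    return T[:3,3],T[:3,:3]@d
def onz(cam,uv,z,obs=None):
    c,d=ray(cam,uv,obs); return c+d*(z-c[2])/d[2]
E
python3 - <<'E'
from h import *
for n in("scene","top"):
    c=arm.read_camera(n); cv2.imwrite(f"pics/{n}0.png",c["frame"]); print(n,c["camera_matrix"].round(1).tolist(),c["T"].round(3).tolist())
    np.save(f"{n}0.npy",c,allow_pickle=True)
o=arm.get_obs(); print(o["t"],o["ee_rot"].round(2).tolist(),o["grip_width"])
E
```

```text
scene [[584.5, 0.0, 317.7], [0.0, 584.5, 229.3], [0.0, 0.0, 1.0]] [[0.56, -0.499, 0.661, -0.366], [-0.828, -0.348, 0.439, -0.562], [0.011, -0.794, -0.608, 0.881], [0.0, 0.0, 0.0, 1.0]]
top [[533.3, 0.0, 328.1], [0.0, 533.3, 243.7], [0.0, 0.0, 1.0]] [[0.03, -0.981, 0.193, 0.334], [-1.0, -0.031, 0.001, 0.023], [0.005, -0.193, -0.981, 1.135], [0.0, 0.0, 0.0, 1.0]]
0.1 [[0.93, 0.37, -0.0], [0.37, -0.93, 0.0], [0.0, -0.0, -1.0]] 0.08520066622638472
```

View pics/top0.png

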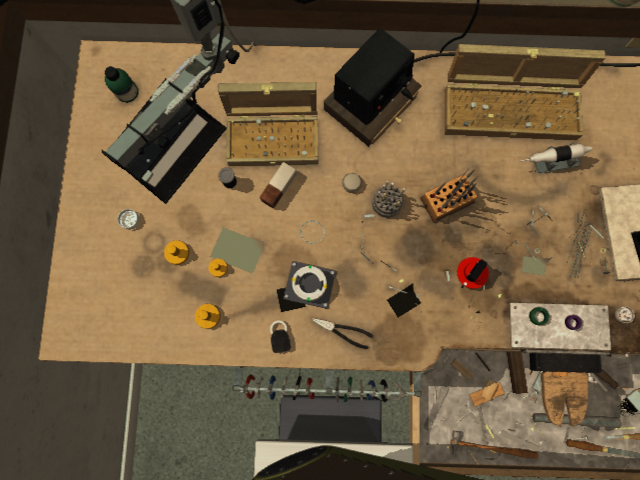

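View pics/scene0.png

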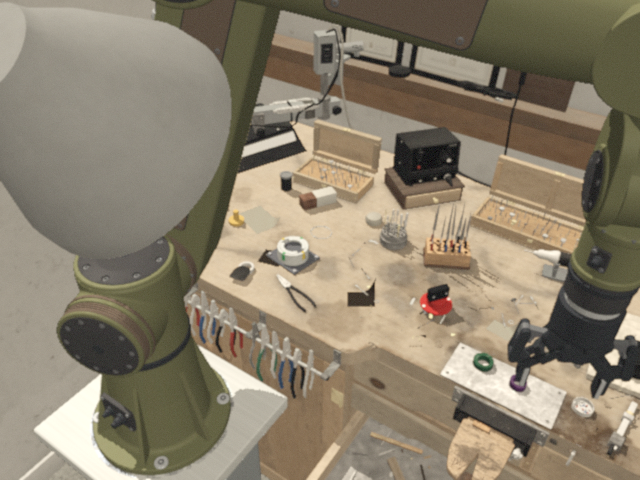

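```bash
python3 - <<'E'
from h import *
c=np.load("top0.npy",allow_pickle=True).item(); f=c["frame"]
a=cv2.resize(f[230:340,150:250],None,fx=5.4,fy=5.4,interpolation=cv2.INTER_CUBIC)
b=cv2.resize(f[250:320,275:345],None,fx=3.6,fy=3.6,interpolation=cv2.INTER_CUBIC)
d=cv2.resize(f[240:310,435:505],None,fx=3.6,fy=3.6,interpolation=cv2.INTER_CUBIC)
im=np.zeros((594,800,3),np.uint8); im[:a.shape[0],:a.shape[1]]=a; im[:252,545:797]=b; im[260:512,545:797]=d
cv2.imwrite("pics/crop1.png",im)
h=cv2.cvtColor(f,cv2.COLOR_BGR2HSV)
m=cv2.inRange(h,(15,190,120),(30,255,255)); m[:230]=0;m[340:]=0;m[:,250:]=0
n,l,s,ce=cv2.connectedComponentsWithStats(m)
for i in range(1,n):
    if s[i,4]>40: 
        p=onz(c,ce[i],0.01); w=[np.linalg.norm(onz(c,(s[i,0],ce[i][1]),.01)-onz(c,(s[i,0]+s[i,2],ce[i][1]),.01))]
        print(s[i],ce[i].round(1),p.round(4),w)
E
```

```text
[164 241  24  23 389] [175.5 251.8] [0.5278 0.35   0.01  ] [np.float64(0.05131070379800592)]
[209 259  18  18 235] [217.3 267.2] [0.4974 0.2582 0.01  ] [np.float64(0.03829821792605893)]
[195 304  24  25 427] [206.4 315.6] [0.3945 0.2739 0.01  ] [np.float64(0.05016661614553286)]
```

View pics/crop1.png

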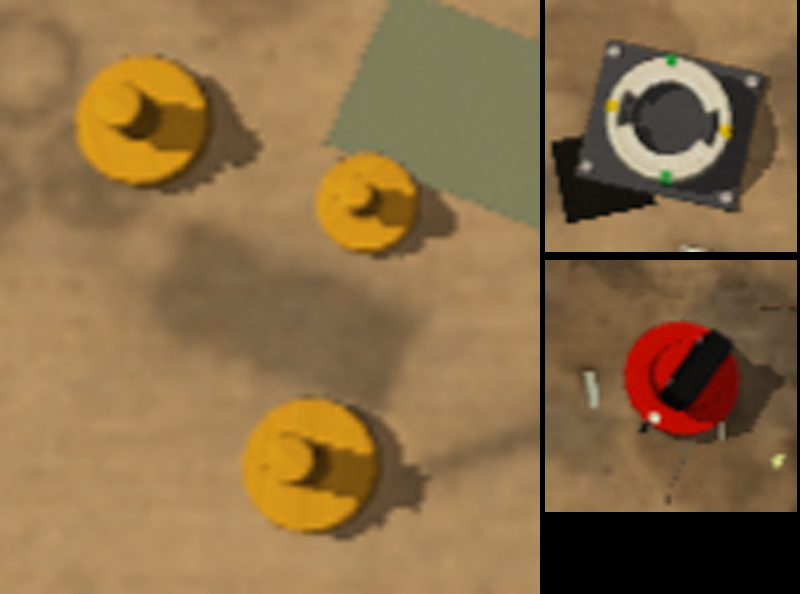

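The three brass pieces in the top picture are at (176,252) and (206,316), about 50 mm wide, and at (218,268), about 39 mm wide. The last one is the 40 mm disc, and the enlarged crop confirms it is the small one with the thin stem. The crop also shows the pot at about (309,283) with yellow marks at (294,279) and (325,286), and the cap at about (472,273) with its bar on a diagonal.

```bash
cat >> h.py <<'E'
def go(x,y,z,yaw=None,o=None):
    "tool-frame deltas (cm, rad) from measured pose to world target"
    o=o or arm.get_obs(); R=o["ee_rot"]; d=R.T@(np.array([x,y,z])-o["eef_pos"])*100
    cy=np.arctan2(R[1,0],R[0,0]); 
    t=0 if yaw is None else -((yaw-cy+np.pi/2)%np.pi-np.pi/2)
    print("pos",o["eef_pos"].round(4),"yaw",cy.round(3),"delta cm",d.round(2),"turn",round(t,3),"q",np.round(o["joints"],2),"t",round(o["t"],2))
E
python3 - <<'E'
from h import *
c=np.load("top0.npy",allow_pickle=True).item(); f=c["frame"]
P=lambda u,v,ox,oy,z:onz(c,((u-545)/3.6+275+ox,(v)/3.6+250+oy),z)
y1=P(612,105,0,0,.036);y2=P(725,131,0,0,.036);ce=P(669,119,0,0,.036)
g1=P(671,60,0,0,.036);g2=P(666,177,0,0,.036)
print("pot",ce.round(4),((y1+y2)/2).round(4),((g1+g2)/2).round(4),np.linalg.norm(y1-y2),"yaw",np.arctan2(*(y2-y1)[1::-1]), "green", np.arctan2(*(g2-g1)[1::-1]))
h=cv2.cvtColor(f,cv2.COLOR_BGR2HSV)[240:310,435:505]
k=cv2.inRange(h,(0,0,0),(179,255,60)); n,l,s,cc=cv2.connectedComponentsWithStats(k)
for i in range(1,n):
    if s[i,4]>60:
        r=cv2.minAreaRect(np.argwhere(l==i)[:,::-1].astype(np.float32)); b=cv2.boxPoints(r)+[435,240]
        print(r,onz(c,np.array(r[0])+[435,240],.062).round(4),[onz(c,q,.062).round(3)[:2] for q in b])
red=cv2.inRange(h,(0,150,60),(8,255,255)); ys,xs=np.nonzero(red); hull=cv2.convexHull(np.c_[xs,ys].astype(np.int32)); (a,b),r=cv2.minEnclosingCircle(hull); print("cap flange",onz(c,(a+435,b+240),.02),r)
go(.497,.257,.2)
E
```

```text
pot [0.4664 0.06   0.036 ] [0.467  0.0603 0.036 ] [0.4669 0.0603 0.036 ] 0.06679190536896969 yaw -1.766837232729727 green 3.136127469421314
((41.6717643737793, 30.327056884765625), (9.31336784362793, 24.69012451171875), 39.09385299682617) [ 0.4998 -0.2799  0.062 ] [array([ 0.485, -0.256]), array([ 0.526, -0.289]), array([ 0.514, -0.303]), array([ 0.474, -0.271])]
cap flange [ 0.50133162 -0.28320569  0.02      ] 16.633583068847656
pos [ 0.2222 -0.5568  0.2305] yaw 0.38 delta cm [ 55.69 -65.39   3.15] turn 0 q [-1.19  0.31 -0.05  1.21  0.    1.57] t 0.1
```

Call:
move_arm --deltas '[{"claw": 1, "dx": 4.1, "dy": -1.55}, {"dx": 4.1, "dy": -1.55}, {"dx": 4.1, "dy": -1.55}, {"dx": 4.1, "dy": -1.55}, {"dx": 4.1, "dy": -1.55}, {"dx": 4.1, "dy": -1.55}, {"dx": 4.1, "dy": -1.55}]'

```text
$.deltas[0]: bad value
```

```bash
python3 -c "
from h import *
go(.497,.257,.2)"
```

```text
pos [ 0.2222 -0.5568  0.2305] yaw 0.38 delta cm [ 55.69 -65.39   3.15] turn 0 q [-1.19  0.31 -0.05  1.21  0.    1.57] t 0.1
```

Call:
move_arm --deltas '[{"claw": 1, "dx": 4.1, "dy": -1.55, "dz": 0, "turn": 0}, {"claw": 1, "dx": 4.1, "dy": -1.55, "dz": 0, "turn": 0}, {"claw": 1, "dx": 4.1, "dy": -1.55, "dz": 0, "turn": 0}, {"claw": 1, "dx": 4.1, "dy": -1.55, "dz": 0, "turn": 0}, {"claw": 1, "dx": 4.1, "dy": -1.55, "dz": 0, "turn": 0}, {"claw": 1, "dx": 4.1, "dy": -1.55, "dz": 0, "turn": 0}, {"claw": 1, "dx": 4.1, "dy": -1.55, "dz": 0, "turn": 0}]'

```text
t: 0.8
eef_pos: [0.4496, -0.3485, 0.231]
ee_rot: [[0.929, 0.371, -0.0], [0.371, -0.929, 0.0], [-0.0, -0.0, -1.0]]
force: [1.4, -1.2, 0.2]
grip_width: 0.0852
grip_force: 0.0
```

```bash
python3 -c "
from h import *
go(.497,.257,.2)"
```

```text
pos [ 0.4496 -0.3485  0.231 ] yaw 0.38 delta cm [ 26.84 -54.48   3.12] turn 0 q [-0.66  0.26 -0.13  1.19 -0.    2.1 ] t 0.8
```

Call:
move_arm --deltas '[{"claw": 1, "dx": 0, "dy": 0, "dz": 0, "turn": -0.147}, {"claw": 1, "dx": 0, "dy": 0, "dz": 0, "turn": -0.147}, {"claw": 1, "dx": 0, "dy": 0, "dz": 0, "turn": -0.147}, {"claw": 1, "dx": 0, "dy": 0, "dz": 0, "turn": -0.147}, {"claw": 1, "dx": 0, "dy": 0, "dz": 0, "turn": -0.147}, {"claw": 1, "dx": 0, "dy": 0, "dz": 0, "turn": -0.147}, {"claw": 1, "dx": 0, "dy": 0, "dz": 0, "turn": -0.147}, {"claw": 1, "dx": 0, "dy": 0, "dz": 0, "turn": -0.147}, {"claw": 1, "dx": 0, "dy": 0, "dz": 0, "turn": -0.147}, {"claw": 1, "dx": 0, "dy": 0, "dz": 0, "turn": -0.147}, {"claw": 1, "dx": 0, "dy": 0, "dz": 0, "turn": -0.147}, {"claw": 1, "dx": 4, "dy": 2.2, "dz": 0, "turn": 0}, {"claw": 1, "dx": 4, "dy": 2.2, "dz": 0, "turn": 0}, {"claw": 1, "dx": 4, "dy": 2.2, "dz": 0, "turn": 0}, {"claw": 1, "dx": 4, "dy": 2.2, "dz": 0, "turn": 0}, {"claw": 1, "dx": 4, "dy": 2.2, "dz": 0, "turn": 0}, {"claw": 1, "dx": 4, "dy": 2.2, "dz": 0, "turn": 0}, {"claw": 1, "dx": 4, "dy": 2.2, "dz": 0, "turn": 0}, {"claw": 1, "dx": 4, "dy": 2.2, "dz": 0, "turn": 0}]'

```text
t: 2.7
eef_pos: [0.4764, 0.0158, 0.2311]
ee_rot: [[-0.413, 0.911, -0.0], [0.911, 0.413, -0.0], [0.0, -0.0, -1.0]]
force: [0.7, -0.7, -0.4]
grip_width: 0.0858
grip_force: 0.0
```

```bash
python3 - <<'E'
from h import *
go(.497,.257,.15)
o=arm.get_obs(); c=arm.read_camera("wrist"); cv2.imwrite("pics/w1.png",c["frame"]); np.save("w1.npy",dict(c=c,o=o),allow_pickle=True); print(c["camera_matrix"],c["tool_from_camera"].round(3))
E
```

```text
pos [0.4764 0.0158 0.2311] yaw 1.997 delta cm [21.11 11.84  8.11] turn 0 q [ 0.03  0.08 -0.33  1.16 -0.    1.18] t 2.7
[[371.64829954   0.         322.96503649]
 [  0.         371.64829954 238.62688061]
 [  0.           0.           1.        ]] [[-0.    -0.948 -0.317  0.082]
 [ 1.     0.    -0.001  0.   ]
 [ 0.001 -0.317  0.948 -0.143]
 [ 0.     0.     0.     1.   ]]
```

View pics/w1.png

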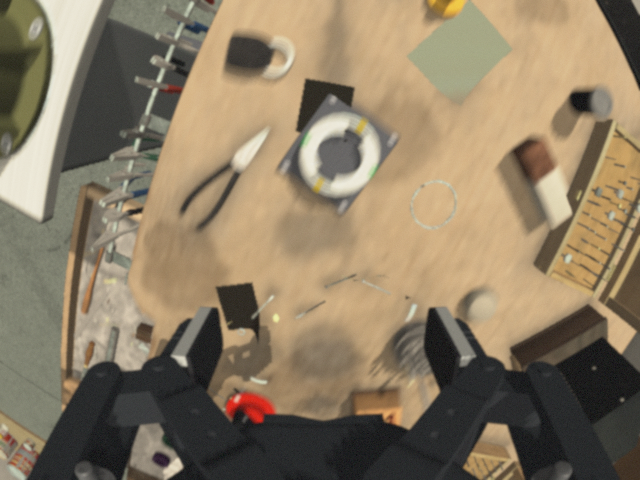

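The wrist picture shows the pot ring at (340,155), its yellow marks at (357,127) and (318,186), and the 40 mm disc at the top edge near (447,5). I'll measure the pot from this picture and then go over the disc.

```bash
python3 - <<'E'
from h import *
d=np.load("w1.npy",allow_pickle=True).item(); c,o=d["c"],d["o"]; f=c["frame"]; h=cv2.cvtColor(f,cv2.COLOR_BGR2HSV)
m=cv2.inRange(h,(15,100,140),(35,255,255)); m[:100]=0;m[210:]=0;m[:,:290]=0;m[:,390:]=0
n,l,s,ce=cv2.connectedComponentsWithStats(m)
for i in range(1,n):
    if s[i,4]>8: print(s[i],ce[i].round(1),onz(c,ce[i],.036,o).round(4))
y1=onz(c,(357,127),.036,o);y2=onz(c,(318,186),.036,o); print((y1+y2)/2,np.arctan2(*(y2-y1)[1::-1]))
m=cv2.inRange(h,(0,0,150),(179,75,255)); m[:100]=0;m[210:]=0;m[:,:290]=0;m[:,390:]=0
m=cv2.morphologyEx(m,cv2.MORPH_OPEN,np.ones((3,3)))
k,_=cv2.findContours(m,0,2); k=max(k,key=cv2.contourArea)
w=np.array([onz(c,p[0],.036,o)[:2]*1e4 for p in k],np.float32)
e=cv2.fitEllipse(w); print("ring outer",e)
E
```

```text
[355 118  12  16  97] [360.8 125.6] [0.476  0.0993 0.036 ]
[313 178  10  15  83] [317.8 185.4] [0.4634 0.0328 0.036 ]
[0.46860702 0.06452737 0.036     ] -1.717048775541202
ring outer ((4549.32763671875, 715.451904296875), (390.0561218261719, 718.23095703125), 169.9141082763672)
```

Call:
move_arm --deltas '[{"claw": 0.5, "dx": 3.0, "dy": 2.2, "dz": 1.5, "turn": 0}, {"claw": 0.5, "dx": 3.0, "dy": 2.2, "dz": 1.5, "turn": 0}, {"claw": 0.5, "dx": 3.0, "dy": 2.2, "dz": 1.5, "turn": 0}, {"claw": 0.5, "dx": 3.0, "dy": 2.2, "dz": 1.5, "turn": 0}, {"claw": 0.5, "dx": 3.1, "dy": 3.0, "dz": 2.1, "turn": 0}, {"claw": 0.5, "dx": 0, "dy": 0, "dz": 0, "turn": 0}, {"claw": 0.5, "dx": 0, "dy": 0, "dz": 0, "turn": 0}]'

```text
t: 3.45
eef_pos: [0.521, 0.2006, 0.149]
ee_rot: [[-0.415, 0.91, -0.002], [0.91, 0.415, -0.001], [-0.0, -0.003, -1.0]]
force: [0.7, -0.1, 0.2]
grip_width: 0.043
grip_force: 0.0
```

```bash
python3 - <<'E'
from h import *
go(.497,.257,.15)
o=arm.get_obs(); c=arm.read_camera("wrist"); cv2.imwrite("pics/w2.png",c["frame"]); np.save("w2.npy",dict(c=c,o=o),allow_pickle=True)
E
```

```text
pos [0.521  0.2006 0.149 ] yaw 1.999 delta cm [ 6.13  0.15 -0.1 ] turn 0 q [ 0.37  0.28 -0.28  1.01 -0.    1.51] t 3.45
```

View pics/w2.png

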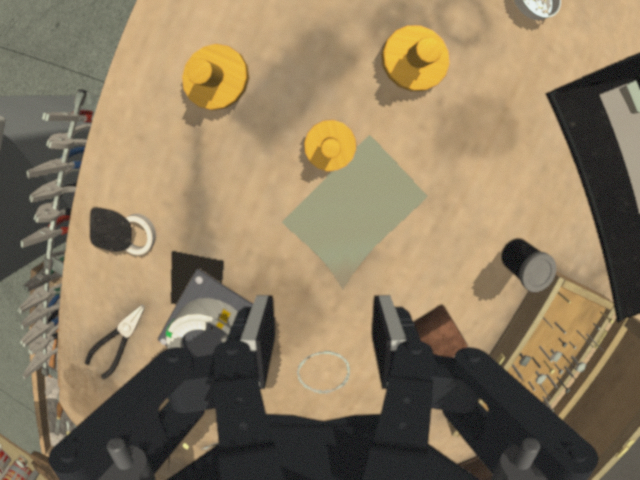

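The wrist picture shows the 40 mm disc at (330,146), with the two larger ones at (215,77) and (416,58). I'll measure the disc from its outline.

```bash
cat > disc.py <<'E'
from h import *
def disc(c,o,guess,z=.01,rmax=.03):
    f=c["frame"]; h=cv2.cvtColor(f,cv2.COLOR_BGR2HSV)
    m=cv2.inRange(h,(15,180,90),(30,255,255))
    n,l,s,ce=cv2.connectedComponentsWithStats(m)
    for i in range(1,n):
        if s[i,4]>200:
            k,_=cv2.findContours((l==i).astype(np.uint8),0,2)
            w=np.array([onz(c,p[0],z,o)[:2]*1e4 for p in k[0]],np.float32)
            e=cv2.fitEllipse(w)
            if np.linalg.norm(np.array(e[0])/1e4-guess)<rmax: print("disc",np.array(e[0])/1e4,np.array(e[1])/10)
E
python3 - <<'E'
from disc import *
d=np.load("w2.npy",allow_pickle=True).item()
disc(d["c"],d["o"],np.array([.497,.257]))
go(.497,.257,.08)
E
```

```text
disc [0.4997335  0.25952671] [33.56765747 35.99468994]
pos [0.5213 0.1999 0.1498] yaw 1.997 delta cm [6.21 0.16 6.98] turn 0 q [ 0.37  0.28 -0.28  1.01 -0.    1.51] t 3.5
```

Call:
move_arm --deltas '[{"claw": 0.5, "dx": 3.1, "dy": 0.2, "dz": 3, "turn": 0}, {"claw": 0.5, "dx": 3.2, "dy": 0.2, "dz": 4, "turn": 0}, {"claw": 0.5, "dx": 0, "dy": 0, "dz": 1.5, "turn": 0}, {"claw": 0.5, "dx": 0, "dy": 0, "dz": 0, "turn": 0}, {"claw": 0.5, "dx": 0, "dy": 0, "dz": 0, "turn": 0}]'

```text
t: 4.0
eef_pos: [0.5003, 0.2577, 0.0673]
ee_rot: [[-0.412, 0.911, 0.001], [0.911, 0.412, 0.0], [-0.0, 0.001, -1.0]]
force: [0.3, 0.1, 0.5]
grip_width: 0.0425
grip_force: 0.0
```

```bash
python3 - <<'E'
from disc import *
go(.499,.259,.013)
o=arm.get_obs(); c=arm.read_camera("wrist"); cv2.imwrite("pics/w3.png",c["frame"]); np.save("w3.npy",dict(c=c,o=o),allow_pickle=True)
disc(c,o,np.array([.499,.259]))
E
```

```text
pos [0.5003 0.2577 0.0673] yaw 1.995 delta cm [ 0.18 -0.07  5.43] turn 0 q [ 0.48  0.36 -0.37  0.83 -0.    1.62] t 4.0
disc [0.49945776 0.26024902] [36.61827393 37.84421387]
```

View pics/w3.png

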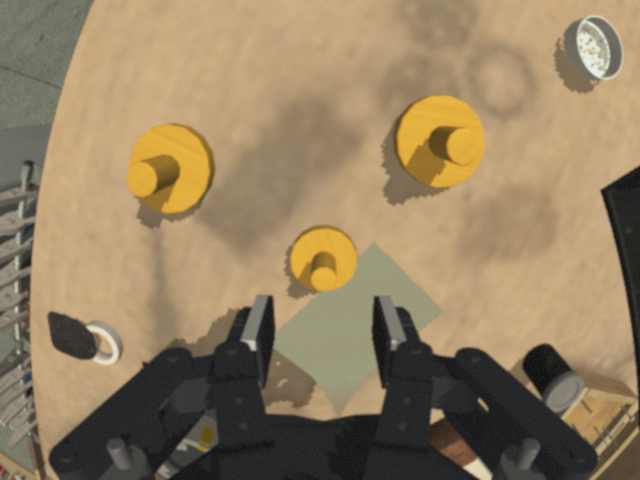

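The wrist picture shows the disc's rim circle at about (324,260) and its stem top at (324,283), centred between the fingers. I'll go down and grip the stem.

Call:
move_arm --deltas '[{"claw": 0.5, "dx": 0.25, "dy": 0, "dz": 1.5, "turn": 0}, {"claw": 0.5, "dx": 0, "dy": 0, "dz": 1.5, "turn": 0}, {"claw": 0.5, "dx": 0, "dy": 0, "dz": 1.5, "turn": 0}, {"claw": 0.5, "dx": 0, "dy": 0, "dz": 0.8, "turn": 0}, {"claw": 0.5, "dx": 0, "dy": 0, "dz": 0, "turn": 0}, {"claw": 0.1, "dx": 0, "dy": 0, "dz": 0, "turn": 0}, {"claw": 0, "dx": 0, "dy": 0, "dz": 0, "turn": 0}, {"claw": 0, "dx": 0, "dy": 0, "dz": 0, "turn": 0}, {"claw": 0, "dx": 0, "dy": 0, "dz": 0, "turn": 0}, {"claw": 0, "dx": 0, "dy": 0, "dz": 0, "turn": 0}, {"claw": 0, "dx": 0, "dy": 0, "dz": 0, "turn": 0}]' --force 40

```text
t: 5.15
eef_pos: [0.4997, 0.2612, 0.0144]
ee_rot: [[-0.413, 0.911, 0.002], [0.911, 0.413, 0.0], [-0.0, 0.002, -1.0]]
force: [-0.9, -0.9, 6.8]
grip_width: 0.0112
grip_force: 39.2
```

```bash
python3 - <<'E'
from disc import *
go(.467,.062,.12)
o=arm.get_obs(); c=arm.read_camera("wrist"); np.save("w4.npy",dict(c=c,o=o),allow_pickle=True)
disc(c,o,np.array([.499,.259]))
print(o["grip_width"],o["grip_force"])
E
```

```text
pos [0.4997 0.2612 0.0144] yaw 1.997 delta cm [-16.79 -11.19 -10.57] turn 0 q [ 0.48  0.42 -0.42  0.72 -0.    1.63] t 5.15
disc [0.49578589 0.27034084] [17.50240479 35.89689941]
disc [0.50638647 0.24469856] [11.70298538 14.28512726]
0.011152524120482515 39.17402923107147
```

```bash
python3 - <<'E'
from disc import *
d=np.load("w3.npy",allow_pickle=True).item(); c,o=d["c"],d["o"]
for g in ((.499,.26),(.528,.35),(.395,.274)): disc(c,o,np.array(g),.010); disc(c,o,np.array(g),.008)
a=cv2.resize(c["frame"][215:305,280:370],None,fx=4.4,fy=4.4,interpolation=cv2.INTER_CUBIC)
e=np.load("w4.npy",allow_pickle=True).item()["c"]["frame"]
b=cv2.resize(e[230:380,240:410],(400,353),interpolation=cv2.INTER_CUBIC)
im=np.zeros((400,800,3),np.uint8); im[:396,:396]=a; im[:353,400:]=b; cv2.imwrite("pics/c2.png",im)
E
```

```text
disc [0.49945776 0.26024902] [36.61827393 37.84421387]
disc [0.49978535 0.25952698] [36.98323669 38.22141113]
disc [0.53024351 0.35046182] [48.42111206 50.73252869]
disc [0.53087798 0.35063892] [48.90372925 51.23817749]
disc [0.39749639 0.27475027] [44.02577515 51.26221313]
disc [0.39680776 0.27417268] [44.46456604 51.77314453]
```

View pics/c2.png

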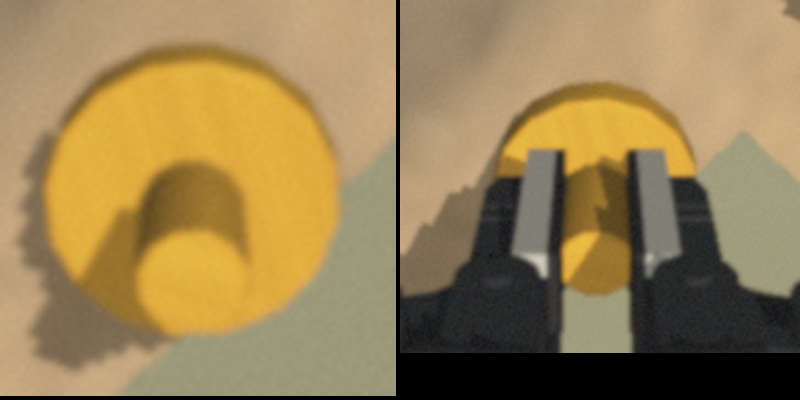

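Call:
move_arm --deltas '[{"claw": 0, "dx": 0, "dy": 0, "dz": -1, "turn": 0}, {"claw": 0, "dx": 0, "dy": 0, "dz": -3, "turn": 0}, {"claw": 0, "dx": 0, "dy": 0, "dz": -4, "turn": 0}, {"claw": 0, "dx": 0, "dy": 0, "dz": -2.5, "turn": 0}, {"claw": 0, "dx": 0, "dy": 0, "dz": 0, "turn": 0}, {"claw": 0, "dx": 0, "dy": 0, "dz": 0, "turn": 0}]'

```text
t: 5.8
eef_pos: [0.4989, 0.2611, 0.1189]
ee_rot: [[-0.413, 0.911, 0.001], [0.911, 0.413, 0.001], [0.0, 0.001, -1.0]]
force: [0.6, -0.8, -1.3]
grip_width: 0.0111
grip_force: 39.1
```

```bash
python3 - <<'E'
from disc import *
go(.467,.062,.12)
o=arm.get_obs(); c=arm.read_camera("wrist"); np.save("w5.npy",dict(c=c,o=o),allow_pickle=True)
print(o["grip_width"],o["grip_force"],o["force"])
im=np.zeros((480,800,3),np.uint8); e=c["frame"]; im[:353,:400]=cv2.resize(e[230:380,240:410],(400,353),interpolation=cv2.INTER_CUBIC)
im[:400,400:]=cv2.resize(e[280:480,120:320],(400,400))
cv2.imwrite("pics/c3.png",im)
E
```

```text
pos [0.4989 0.2611 0.1189] yaw 1.997 delta cm [-16.81 -11.14  -0.13] turn 0 q [ 0.48  0.31 -0.31  0.94  0.    1.63] t 5.8
0.011127116296918796 39.08559858798981 [ 0.57836322 -0.77634255 -1.32739127]
```

View pics/c3.png

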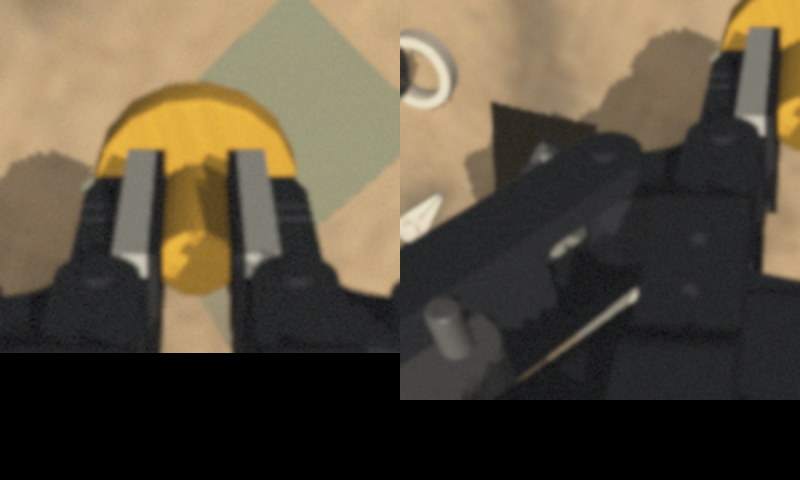

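```bash
python3 - <<'E'
from h import *
from scipy.optimize import least_squares
for nm in ("w4","w5"):
    d=np.load(nm+".npy",allow_pickle=True).item(); c,o=d["c"],d["o"]; h=cv2.cvtColor(c["frame"],cv2.COLOR_BGR2HSV)
    W=np.array(o["ee_rot"]); p0=np.array(o["eef_pos"])
    for lo,dz in ((150,-.0044),):
        m=cv2.inRange(h,(15,150,lo),(32,255,255))
        pts=[]
        for u in range(288,360,3):
            v=np.nonzero(m[255:305,u])[0]
            if len(v)>3: pts.append((u,255+v[0]-.5))
        w=np.array([W.T@(onz(c,p,p0[2]+dz,o)-p0) for p in pts])[:,:2]
        for R in (None,.02):
            f=lambda q:np.hypot(w[:,0]-q[0],w[:,1]-q[1])-(R or q[2])
            s=least_squares(f,[0,0,.02],loss="soft_l1",f_scale=.0003); print(nm,len(pts),s.x*1e3,np.abs(s.fun).max()*1e3)
E
```

```text
w4 24 [ 1.41816032  1.60937225 18.29457016] 0.9540132153242273
w4 24 [-0.52730697  1.8859445  20.        ] 1.1683971048151305
w5 24 [ 0.44484195  1.59947358 18.96465332] 1.2516270783568921
w5 24 [-0.71145139  1.75595231 20.        ] 1.3576342563917376
```

Call:
move_arm --deltas '[{"claw": 0, "dx": -2, "dy": -0.9, "dz": 0, "turn": 0}, {"claw": 0, "dx": -4, "dy": -1.9, "dz": 0, "turn": 0}, {"claw": 0, "dx": -4, "dy": -1.9, "dz": 0, "turn": 0}, {"claw": 0, "dx": -4, "dy": -1.9, "dz": 0, "turn": 0}, {"claw": 0, "dx": -4, "dy": -1.9, "dz": 0, "turn": 0}, {"claw": 0, "dx": -4, "dy": -1.9, "dz": 0, "turn": 0}, {"claw": 0, "dx": -1.8, "dy": -0.8, "dz": 0, "turn": 0}, {"claw": 0, "dx": 0, "dy": 0, "dz": 0, "turn": 0}, {"claw": 0, "dx": 0, "dy": 0, "dz": 0, "turn": 0}, {"claw": 0, "dx": 0, "dy": 0, "dz": 0, "turn": 0}]'

```text
t: 6.85
eef_pos: [0.4945, -0.0013, 0.1175]
ee_rot: [[-0.414, 0.91, -0.001], [0.91, 0.414, 0.0], [0.001, -0.001, -1.0]]
force: [0.5, 0.5, -1.3]
grip_width: 0.011
grip_force: 39.2
```

```bash
python3 - <<'E'
from h import *
go(.467,.062,.12)
o=arm.get_obs(); c=arm.read_camera("wrist"); np.save("w6.npy",dict(c=c,o=o),allow_pickle=True); cv2.imwrite("pics/w6.png",c["frame"])
h=cv2.cvtColor(c["frame"],cv2.COLOR_BGR2HSV)
for nm,lo,hi in (("yel",(20,100,120),(35,255,255)),("grn",(40,100,60),(80,255,255))):
    m=cv2.inRange(h,lo,hi); m[260:]=0
    n,l,s,ce=cv2.connectedComponentsWithStats(m)
    for i in range(1,n):
        if 15<s[i,4]<900: print(nm,s[i],ce[i].round(1),onz(c,ce[i],.036,o).round(4))
E
```

```text
pos [ 0.4945 -0.0013  0.1175] yaw 1.998 delta cm [ 6.9   0.12 -0.24] turn 0 q [-0.    0.2  -0.47  0.9   0.    1.14] t 6.85
yel [356  90  14  15 113] [361.6  97.5] [0.4759 0.0951 0.036 ]
yel [290 182  13  13 100] [296.6 187.7] [0.4632 0.0285 0.036 ]
grn [272 113  11  12  80] [277.1 119. ] [0.4355 0.0625 0.036 ]
grn [374 162  10  12  69] [378.5 166.9] [0.5034 0.0613 0.036 ]
```

View pics/w6.png

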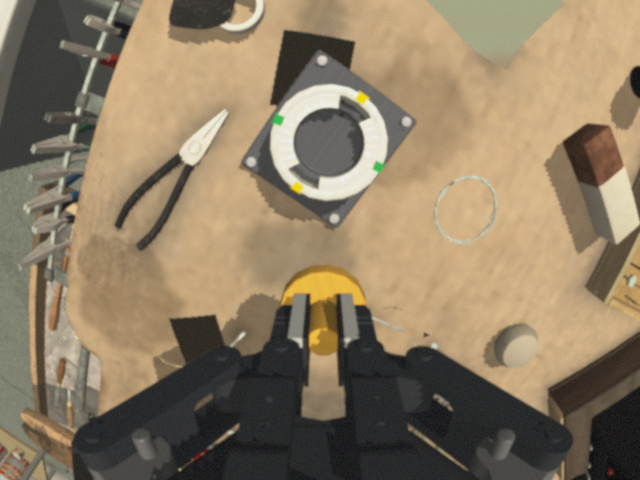

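The picture shows the pot with yellow marks at (362,98) and (297,188) and green marks at (277,119) and (379,167), and the disc level in the fingers at (323,285). I'll move over the pot.

Call:
move_arm --deltas '[{"claw": 0, "dx": 3.4, "dy": 0.17, "dz": 1, "turn": 0}, {"claw": 0, "dx": 3.45, "dy": 0.17, "dz": 2, "turn": 0}, {"claw": 0, "dx": 0, "dy": 0, "dz": 2, "turn": 0}, {"claw": 0, "dx": 0, "dy": 0, "dz": 1, "turn": 0}, {"claw": 0, "dx": 0, "dy": 0, "dz": 0, "turn": 0}, {"claw": 0, "dx": 0, "dy": 0, "dz": 0, "turn": 0}, {"claw": 0, "dx": 0, "dy": 0, "dz": 0, "turn": 0}]'

```text
t: 7.6
eef_pos: [0.4709, 0.0615, 0.0592]
ee_rot: [[-0.413, 0.911, 0.002], [0.911, 0.413, 0.0], [-0.0, 0.001, -1.0]]
force: [0.5, 1.6, -0.9]
grip_width: 0.0112
grip_force: 39.2
```

```bash
python3 - <<'E'
from h import *
go(.4692,.0624,.0384)
o=arm.get_obs(); c=arm.read_camera("wrist"); np.save("w7.npy",dict(c=c,o=o),allow_pickle=True); cv2.imwrite("pics/w7.png",cv2.resize(c["frame"][200:400,200:450],(750,600),interpolation=cv2.INTER_CUBIC))
h=cv2.cvtColor(c["frame"],cv2.COLOR_BGR2HSV)
for nm,lo,hi in (("yel",(20,100,120),(35,255,255)),("grn",(40,100,60),(80,255,255))):
    m=cv2.inRange(h,lo,hi)
    n,l,s,ce=cv2.connectedComponentsWithStats(m)
    for i in range(1,n):
        if 15<s[i,4]: print(nm,s[i],ce[i].round(1),onz(c,ce[i],.036,o).round(4))
E
```

```text
pos [0.4709 0.0615 0.0592] yaw 1.996 delta cm [ 0.15 -0.12  2.08] turn 0 q [ 0.13  0.23 -0.59  0.75 -0.    1.28] t 7.6
yel [353 216  18  28 293] [361.6 230.8] [0.4751 0.0968 0.036 ]
yel [ 283  266   83   88 2399] [323.5 297.9] [0.4734 0.0572 0.036 ]
grn [250 241  15  27 156] [256.9 258.5] [0.4351 0.0632 0.036 ]
grn [373 307  13  11  86] [379.  312.3] [0.5031 0.0611 0.036 ]
```

View pics/w7.png

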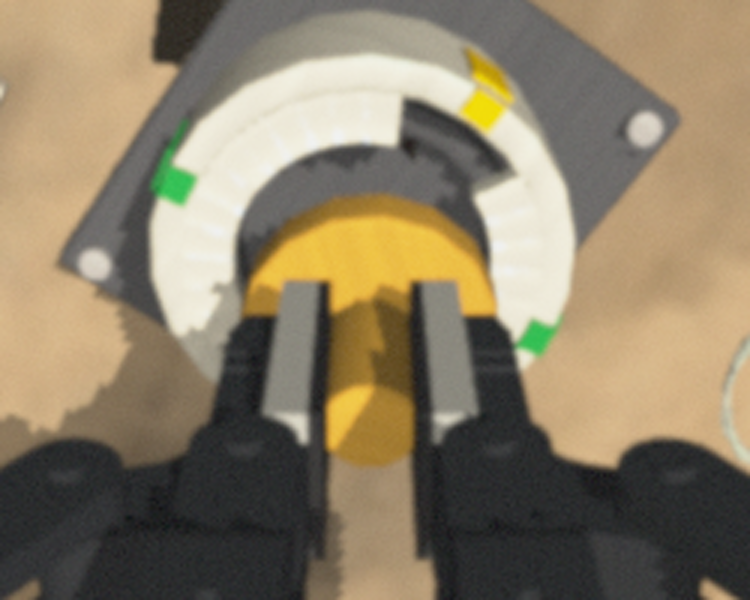

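```bash
python3 - <<'E'
from h import *
d=np.load("w7.npy",allow_pickle=True).item(); c,o=d["c"],d["o"]
P=lambda u,v:onz(c,(200+u/3,200+v/3),.036,o)
y,a,b=P(484,110),P(177,186),P(540,338)
print(y,a,b,(a+b)/2,np.linalg.norm(a-b))
print("ring lr", (P(150,235)+P(575,240))/2, "top",P(363,55),np.linalg.norm(P(150,235)-P(575,240)))
z=o["eef_pos"][2]-.0044; Q=lambda u,v:onz(c,(200+u/3,200+v/3),z,o)
dl,dt=Q(370,212),o["eef_pos"]; print("disc top far pt in tool",np.array(o["ee_rot"]).T@(dl-dt))
w=np.array([P(*p) for p in [(150,235),(575,240),(363,55),(215,140),(520,150),(280,80),(450,75)]])[:,:2]
from scipy.optimize import least_squares
s=least_squares(lambda q:np.hypot(*(w-q[:2]).T)-q[2],[.469,.062,.036]);print(s.x,s.fun*1e3)
E
```

```text
[0.47630857 0.09411462 0.036     ] [0.43669016 0.06190383 0.036     ] [0.50377112 0.06107335 0.036     ] [0.47023064 0.06148859 0.036     ] 0.06708609157651371
ring lr [0.46800783 0.06588206 0.036     ] top [0.45523742 0.09441272 0.036     ] 0.07064787022624479
disc top far pt in tool [0.01817689 0.00036139 0.00439196]
[0.47025579 0.06112769 0.03487931] [ 0.98594108  0.68132438  1.63705529 -2.25336898 -2.22607045  0.0847285
  1.09039017]
```

Call:
move_arm --deltas '[{"claw": 0, "dx": 0.15, "dy": -0.12, "dz": 0.3, "turn": 0}, {"claw": 0, "dx": 0, "dy": 0, "dz": 0, "turn": 0}, {"claw": 0, "dx": 0, "dy": 0, "dz": 0, "turn": 0}, {"claw": 0, "dx": 0, "dy": 0, "dz": 0, "turn": 0}]'

```text
t: 8.05
eef_pos: [0.4682, 0.0625, 0.0554]
ee_rot: [[-0.413, 0.911, 0.0], [0.911, 0.413, 0.0], [-0.0, 0.0, -1.0]]
force: [-0.5, -0.1, -1.2]
grip_width: 0.0113
grip_force: 39.2
```

```bash
python3 -c "
from h import *
go(.4693,.0626,.0384);print(arm.get_obs()['force'])"
```

```text
pos [0.4682 0.0625 0.0554] yaw 1.997 delta cm [-0.03  0.11  1.7 ] turn 0 q [ 0.13  0.23 -0.6   0.75 -0.    1.28] t 8.05
[-0.45693813 -0.08341485 -1.15627667]
```

Call:
move_arm --deltas '[{"claw": 0, "dx": -0.03, "dy": 0.1, "dz": 0.3, "turn": 0}, {"claw": 0, "dx": 0, "dy": 0, "dz": 0.3, "turn": 0}, {"claw": 0, "dx": 0, "dy": 0, "dz": 0.2, "turn": 0}, {"claw": 0, "dx": 0, "dy": 0, "dz": 0, "turn": 0}, {"claw": 0, "dx": 0, "dy": 0, "dz": 0, "turn": 0}, {"claw": 0, "dx": 0, "dy": 0, "dz": 0, "turn": 0}]'

```text
t: 8.65
eef_pos: [0.4692, 0.0627, 0.0473]
ee_rot: [[-0.413, 0.911, 0.0], [0.911, 0.413, 0.0], [-0.0, 0.0, -1.0]]
force: [-0.2, 0.0, -0.7]
grip_width: 0.011
grip_force: 39.2
```

Call:
move_arm --deltas '[{"claw": 0, "dx": 0, "dy": 0, "dz": 0.3, "turn": 0}, {"claw": 0, "dx": 0, "dy": 0, "dz": 0.2, "turn": 0}, {"claw": 0, "dx": 0, "dy": 0, "dz": 0.2, "turn": 0}, {"claw": 0, "dx": 0, "dy": 0, "dz": 0.1, "turn": 0}, {"claw": 0, "dx": 0, "dy": 0, "dz": 0, "turn": 0}, {"claw": 0, "dx": 0, "dy": 0, "dz": 0, "turn": 0}, {"claw": 0, "dx": 0, "dy": 0, "dz": 0, "turn": 0}]'

```text
t: 9.35
eef_pos: [0.4691, 0.0627, 0.0393]
ee_rot: [[-0.413, 0.911, -0.0], [0.911, 0.413, 0.0], [0.0, -0.0, -1.0]]
force: [-0.3, 0.4, -1.0]
grip_width: 0.0107
grip_force: 39.0
```

Call:
move_arm --deltas '[{"claw": 0, "dx": 0, "dy": 0, "dz": 0.1, "turn": 0}, {"claw": 0, "dx": 0, "dy": 0, "dz": 0.06, "turn": 0}, {"claw": 0, "dx": 0, "dy": 0, "dz": 0, "turn": 0}, {"claw": 0, "dx": 0, "dy": 0, "dz": 0, "turn": 0}, {"claw": 0, "dx": 0, "dy": 0, "dz": 0, "turn": 0}]'

```text
t: 9.85
eef_pos: [0.4692, 0.0628, 0.0378]
ee_rot: [[-0.413, 0.911, 0.0], [0.911, 0.413, 0.0], [0.0, 0.0, -1.0]]
force: [-1.1, 0.8, 2.3]
grip_width: 0.0112
grip_force: 39.2
```

Call:
move_arm --deltas '[{"claw": 0.2, "dx": 0, "dy": 0, "dz": 0, "turn": 0}, {"claw": 0.35, "dx": 0, "dy": 0, "dz": 0, "turn": 0}, {"claw": 0.4, "dx": 0, "dy": 0, "dz": 0, "turn": 0}, {"claw": 0.4, "dx": 0, "dy": 0, "dz": 0, "turn": 0}, {"claw": 0.4, "dx": 0, "dy": 0, "dz": -1, "turn": 0}, {"claw": 0.4, "dx": 0, "dy": 0, "dz": -2, "turn": 0}, {"claw": 0.4, "dx": 0, "dy": 0, "dz": -3, "turn": 0}, {"claw": 0.4, "dx": -3, "dy": 0, "dz": -3, "turn": 0}, {"claw": 0.4, "dx": -3, "dy": 0, "dz": 0, "turn": 0}, {"claw": 0.4, "dx": 0, "dy": 0, "dz": 0, "turn": 0}, {"claw": 0.4, "dx": 0, "dy": 0, "dz": 0, "turn": 0}, {"claw": 0.4, "dx": 0, "dy": 0, "dz": 0, "turn": 0}]'

```text
t: 11.05
eef_pos: [0.4932, 0.0084, 0.1275]
ee_rot: [[-0.413, 0.911, -0.001], [0.911, 0.413, 0.0], [0.001, -0.001, -1.0]]
force: [-0.4, 0.0, 0.7]
grip_width: 0.0342
grip_force: 0.0
```

```bash
python3 - <<'E'
from h import *
go(.502,-.279,.2,2.46)
o=arm.get_obs(); c=arm.read_camera("wrist"); np.save("w8.npy",dict(c=c,o=o),allow_pickle=True); f=c["frame"]
t=arm.read_camera("top"); np.save("top1.npy",t,allow_pickle=True)
a=cv2.resize(f[100:300,230:430],(500,500),interpolation=cv2.INTER_CUBIC)
b=cv2.resize(t["frame"][255:315,280:340],(300,300),interpolation=cv2.INTER_CUBIC)
im=np.zeros((500,800,3),np.uint8); im[:,:500]=a; im[:300,500:]=b; cv2.imwrite("pics/c4.png",im)
E
```

```text
pos [0.4932 0.0084 0.1275] yaw 1.997 delta cm [-26.53 -11.09  -7.26] turn -0.463 q [ 0.02  0.19 -0.46  0.93  0.    1.16] t 11.05
```

View pics/c4.png

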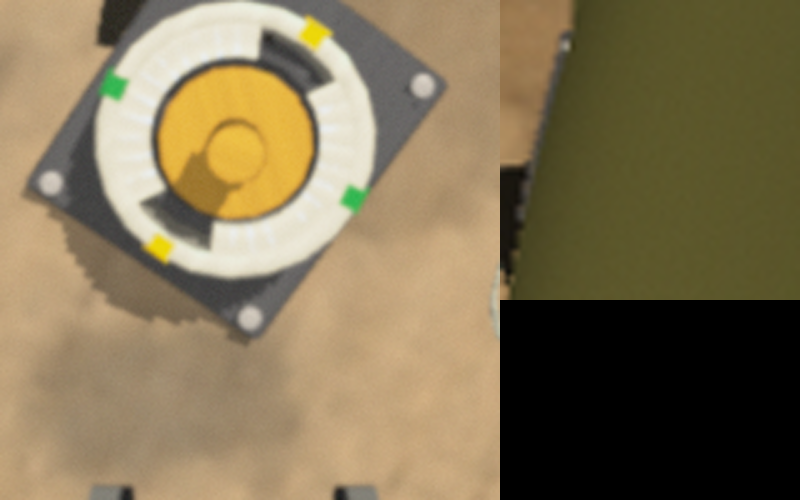

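The picture shows the disc seated flat in the cup. It is concentric with the mouth at (236,142) in the crop, stem up and released. Next is the cap.

Call:
move_arm --deltas '[{"claw": 0.5, "dx": 0, "dy": 0, "dz": -1, "turn": -0.116}, {"claw": 0.5, "dx": 0, "dy": 0, "dz": -1, "turn": -0.116}, {"claw": 0.5, "dx": 0, "dy": 0, "dz": -1, "turn": -0.116}, {"claw": 0.5, "dx": 0, "dy": 0, "dz": -1, "turn": -0.115}, {"claw": 0.5, "dx": -3, "dy": -2.7, "dz": 0, "turn": 0}, {"claw": 0.5, "dx": -3, "dy": -2.7, "dz": 0, "turn": 0}, {"claw": 0.5, "dx": -3, "dy": -2.7, "dz": 0, "turn": 0}, {"claw": 0.5, "dx": -3, "dy": -2.7, "dz": 0, "turn": 0}, {"claw": 0.5, "dx": -3, "dy": -2.7, "dz": 0, "turn": 0}, {"claw": 0.5, "dx": -3, "dy": -2.7, "dz": 0, "turn": 0}, {"claw": 0.5, "dx": -3, "dy": -2.7, "dz": 0, "turn": 0}, {"claw": 0.5, "dx": -2.8, "dy": -2.8, "dz": 0, "turn": 0}, {"claw": 0.5, "dx": 0, "dy": 0, "dz": 0, "turn": 0}, {"claw": 0.5, "dx": 0, "dy": 0, "dz": 0, "turn": 0}, {"claw": 0.5, "dx": 0, "dy": 0, "dz": 0, "turn": 0}]'

```text
t: 12.65
eef_pos: [0.5417, -0.309, 0.1673]
ee_rot: [[-0.777, 0.629, -0.001], [0.629, 0.777, 0.001], [0.001, 0.0, -1.0]]
force: [-1.0, 0.5, 0.4]
grip_width: 0.0424
grip_force: 0.0
```

```bash
cat > cap.py <<'E'
from h import *
def cap(c,o):
    h=cv2.cvtColor(c["frame"],cv2.COLOR_BGR2HSV); red=cv2.inRange(h,(0,170,60),(8,255,255))|cv2.inRange(h,(174,170,60),(180,255,255))
    k,_=cv2.findContours(red,0,2); k=max(k,key=cv2.contourArea); hull=cv2.convexHull(k); print("red box",cv2.boundingRect(k))
    w=np.array([onz(c,p[0],.018,o)[:2]*1e4 for p in hull],np.float32); e=cv2.fitEllipse(w); print("flange",np.array(e[0])/1e4,np.array(e[1])/10)
    m=np.zeros_like(red); cv2.fillPoly(m,[hull],255); m=cv2.dilate(m,np.ones((9,9)))
    dark=cv2.inRange(h,(0,0,0),(180,255,70))&m
    n,l,s,ce=cv2.connectedComponentsWithStats(dark)
    if n>1:
        i=1+np.argmax(s[1:,4]); q=np.argwhere(l==i)[:,::-1]
        w=np.array([onz(c,p,.062,o)[:2]*1e4 for p in q],np.float32); r=cv2.minAreaRect(w); b=cv2.boxPoints(r); e1,e2=b[1]-b[0],b[2]-b[1]; a=e1 if np.hypot(*e1)>np.hypot(*e2) else e2
        print("bar",s[i],np.array(r[0])/1e4,np.array(r[1])/10,"yaw",np.arctan2(a[1],a[0])%np.pi)
    wh=cv2.inRange(h,(0,0,170),(180,70,255))&m
    n,l,s,ce=cv2.connectedComponentsWithStats(wh)
    for i in range(1,n):
        if s[i,4]>4: print("white",s[i],onz(c,ce[i],.02,o).round(4))
E
python3 - <<'E'
from cap import *
go(.502,-.279,.06,2.46)
o=arm.get_obs(); c=arm.read_camera("wrist"); np.save("w9.npy",dict(c=c,o=o),allow_pickle=True); cap(c,o)
d=np.load("w8.npy",allow_pickle=True).item(); c,o=d["c"],d["o"]; P=lambda u,v,z=.036:onz(c,(230+u/2.5,100+v/2.5),z,o)
y1,y2,g1,g2=P(316,33),P(159,248),P(114,85),P(354,198); print("pot",(y1+y2)/2,(g1+g2)/2,np.arctan2(*(y1-y2)[1::-1]),np.arctan2(*(g2-g1)[1::-1]),"disc",P(236,142,.034))
E
```

```text
pos [ 0.5417 -0.309   0.1673] yaw 2.461 delta cm [ 4.96 -0.17 10.73] turn 0.001 q [-0.52  0.39 -0.09  1.1   0.    0.16] t 12.65
red box (276, 122, 85, 83)
flange [ 0.50325107 -0.28281797] [66.79324951 67.03423462]
bar [ 304  138   25   66 1335] [ 0.50254849 -0.28241021] [14.16817474 44.26486816] yaw 2.5262122
white [311 123   9   8  50] [ 0.4791 -0.2657  0.02  ]
white [272 155   4   6  16] [ 0.4772 -0.3063  0.02  ]
pot [0.47002158 0.0618785  0.036     ] [0.46981622 0.06193875 0.036     ] 1.3732900673835076 -0.018672630515987783 disc [0.47020172 0.06152825 0.034     ]
```

Call:
move_arm --deltas '[{"claw": 0.5, "dx": 2.3, "dy": -0.2, "dz": 2, "turn": 0}, {"claw": 0.5, "dx": 2.37, "dy": -0.19, "dz": 3, "turn": 0}, {"claw": 0.5, "dx": 0, "dy": 0, "dz": 2.5, "turn": -0.065}, {"claw": 0.5, "dx": 0, "dy": 0, "dz": 0, "turn": 0}, {"claw": 0.5, "dx": 0, "dy": 0, "dz": 0, "turn": 0}, {"claw": 0.5, "dx": 0, "dy": 0, "dz": 0, "turn": 0}, {"claw": 0.5, "dx": 0, "dy": 0, "dz": 0, "turn": 0}]'

```text
t: 13.4
eef_pos: [0.5048, -0.2846, 0.0943]
ee_rot: [[-0.816, 0.579, 0.003], [0.579, 0.816, -0.001], [-0.003, 0.0, -1.0]]
force: [0.2, -1.2, 0.2]
grip_width: 0.0428
grip_force: 0.0
```

```bash
python3 - <<'E'
from cap import *
go(.5029,-.2826,.038,2.526)
o=arm.get_obs(); c=arm.read_camera("wrist"); np.save("w10.npy",dict(c=c,o=o),allow_pickle=True); cap(c,o)
E
```

```text
pos [ 0.5048 -0.2846  0.0943] yaw 2.524 delta cm [0.29 0.06 5.63] turn -0.002 q [-0.51  0.36 -0.3   0.9   0.    0.1 ] t 13.4
red box (270, 196, 107, 98)
flange [ 0.50348345 -0.2828519 ] [67.05299072 67.2890625 ]
bar [ 309  222   29   76 2094] [ 0.49599829 -0.27775972] [14.29277649 41.32132263] yaw 2.5245564
white [319 198  10  11  81] [ 0.4795 -0.2658  0.02  ]
white [267 229   5   7  23] [ 0.4752 -0.3039  0.02  ]
```

Call:
move_arm --deltas '[{"claw": 0.5, "dx": 0.2, "dy": 0.05, "dz": 1.6, "turn": 0}, {"claw": 0.5, "dx": 0, "dy": 0, "dz": 2, "turn": 0}, {"claw": 0.5, "dx": 0, "dy": 0, "dz": 1.5, "turn": 0}, {"claw": 0.5, "dx": 0, "dy": 0, "dz": 0.45, "turn": 0}, {"claw": 0.5, "dx": 0, "dy": 0, "dz": 0, "turn": 0}, {"claw": 0.1, "dx": 0, "dy": 0, "dz": 0, "turn": 0}, {"claw": 0, "dx": 0, "dy": 0, "dz": 0, "turn": 0}, {"claw": 0, "dx": 0, "dy": 0, "dz": 0, "turn": 0}, {"claw": 0, "dx": 0, "dy": 0, "dz": 0, "turn": 0}, {"claw": 0, "dx": 0, "dy": 0, "dz": 0, "turn": 0}, {"claw": 0, "dx": 0, "dy": 0, "dz": 0, "turn": 0}]' --force 80

```text
t: 14.55
eef_pos: [0.503, -0.2831, 0.0385]
ee_rot: [[-0.816, 0.578, 0.002], [0.578, 0.816, -0.001], [-0.002, 0.0, -1.0]]
force: [-0.5, 0.4, 6.5]
grip_width: 0.0144
grip_force: 79.0
```

```bash
python3 - <<'E'
from cap import *
go(.5033,-.2827,.038,2.526)
o=arm.get_obs(); c=arm.read_camera("wrist"); np.save("w11.npy",dict(c=c,o=o),allow_pickle=True); cap(c,o)
R=np.array(o["ee_rot"]); print(R.T@(np.array([.5033,-.2827,0])-o["eef_pos"]))
E
```

```text
pos [ 0.503  -0.2831  0.0385] yaw 2.525 delta cm [-0.    0.05  0.05] turn -0.001 q [-0.51  0.42 -0.37  0.78 -0.    0.1 ] t 14.55
red box (255, 226, 136, 97)
flange [ 0.50370571 -0.28295767] [67.30130615 67.55324707]
bar [ 299  264   49   63 2582] [ 0.48702202 -0.27106597] [18.09707184 25.43538971] yaw 2.5250866
white [317 230  13  14 137] [ 0.4797 -0.2659  0.02  ]
white [253 265   5   9  29] [ 0.4744 -0.3019  0.02  ]
[4.52953439e-05 4.96297701e-04 3.84970473e-02]
```

Call:
move_arm --deltas '[{"claw": 0, "dx": 0, "dy": 0, "dz": -1, "turn": 0}, {"claw": 0, "dx": 0, "dy": 0, "dz": -3, "turn": 0}, {"claw": 0, "dx": 0, "dy": 0, "dz": -4, "turn": 0}, {"claw": 0, "dx": 0, "dy": 0, "dz": -3, "turn": 0}, {"claw": 0, "dx": 2.27, "dy": 2.62, "dz": 0, "turn": 0}, {"claw": 0, "dx": 2.27, "dy": 2.62, "dz": 0, "turn": 0}, {"claw": 0, "dx": 2.27, "dy": 2.62, "dz": 0, "turn": 0}, {"claw": 0, "dx": 2.27, "dy": 2.62, "dz": 0, "turn": 0}, {"claw": 0, "dx": 2.27, "dy": 2.62, "dz": 0, "turn": 0}, {"claw": 0, "dx": 2.27, "dy": 2.62, "dz": 0, "turn": 0}, {"claw": 0, "dx": 2.27, "dy": 2.62, "dz": 0, "turn": 0}, {"claw": 0, "dx": 2.27, "dy": 2.62, "dz": 0, "turn": 0}, {"claw": 0, "dx": 2.27, "dy": 2.62, "dz": 0, "turn": 0}, {"claw": 0, "dx": 2.27, "dy": 2.62, "dz": 0, "turn": 0}, {"claw": 0, "dx": 0, "dy": 0, "dz": 0, "turn": 0}]'

```text
t: 16.1
eef_pos: [0.4676, 0.0658, 0.1477]
ee_rot: [[-0.818, 0.575, -0.0], [0.575, 0.818, 0.002], [0.001, 0.001, -1.0]]
force: [0.8, -0.4, -1.5]
grip_width: 0.0143
grip_force: 78.4
```

Call:
move_arm --deltas '[{"claw": 0, "dx": 0, "dy": 0, "dz": 0, "turn": -0.142}, {"claw": 0, "dx": 0, "dy": 0, "dz": 0, "turn": -0.142}, {"claw": 0, "dx": 0, "dy": 0, "dz": 0, "turn": -0.142}, {"claw": 0, "dx": 0, "dy": 0, "dz": 0, "turn": -0.142}, {"claw": 0, "dx": 0, "dy": 0, "dz": 0, "turn": -0.142}, {"claw": 0, "dx": 0, "dy": 0, "dz": 0, "turn": -0.142}, {"claw": 0, "dx": 0, "dy": 0, "dz": 0, "turn": -0.142}, {"claw": 0, "dx": 0, "dy": 0, "dz": 0, "turn": -0.142}, {"claw": 0, "dx": 0, "dy": 0, "dz": 0, "turn": -0.142}, {"claw": 0, "dx": 0, "dy": 0, "dz": 0, "turn": -0.142}, {"claw": 0, "dx": 0, "dy": 0, "dz": 0, "turn": -0.142}, {"claw": 0, "dx": 0, "dy": 0, "dz": 0, "turn": -0.142}, {"claw": 0, "dx": 0, "dy": 0, "dz": 0, "turn": -0.142}, {"claw": 0, "dx": 0, "dy": 0, "dz": 0, "turn": -0.142}, {"claw": 0, "dx": 0, "dy": 0, "dz": 0, "turn": 0}, {"claw": 0, "dx": 0, "dy": 0, "dz": 0, "turn": 0}, {"claw": 0, "dx": 0, "dy": 0, "dz": 0, "turn": 0}]'

```text
t: 17.8
eef_pos: [0.4683, 0.0623, 0.1473]
ee_rot: [[-0.201, -0.98, -0.0], [-0.98, 0.201, -0.0], [0.0, -0.0, -1.0]]
force: [-0.5, 0.3, -1.6]
grip_width: 0.0147
grip_force: 78.4
```

```bash
python3 - <<'E'
from cap import *
go(.4698,.0619,.1,4.515)
o=arm.get_obs(); c=arm.read_camera("wrist"); np.save("w12.npy",dict(c=c,o=o),allow_pickle=True)
print(o["grip_width"],o["force"])
R=np.array(o["ee_rot"]); p0=o["eef_pos"]
# cap in hand vs w11: red boxes/white dot
h=cv2.cvtColor(c["frame"],cv2.COLOR_BGR2HSV); red=cv2.inRange(h,(0,170,60),(8,255,255)); k,_=cv2.findContours(red,0,2); k=max(k,key=cv2.contourArea); print(cv2.boundingRect(k))
w=np.array([R.T@(onz(c,q[0],p0[2]-.0205,o)-p0) for q in cv2.convexHull(k)])[:,:2]*1e4
e=cv2.fitEllipse(w.astype(np.float32)); print("flange in tool mm",np.array(e[0])/10,np.array(e[1])/10)
for nm,lo,hi in (("yel",(20,100,120),(35,255,255)),("grn",(40,100,60),(80,255,255))):
    m=cv2.inRange(h,lo,hi)
    n,l,s,ce=cv2.connectedComponentsWithStats(m)
    for i in range(1,n):
        if 15<s[i,4]: print(nm,s[i],ce[i].round(1),onz(c,ce[i],.036,o).round(4))
E
```

```text
pos [0.4683 0.0623 0.1473] yaw -1.773 delta cm [ 0.   -0.15  4.73] turn -0.005 q [ 0.13  0.13 -0.48  0.96 -0.   -1.24] t 17.8
0.014661980088662131 [-0.53300756  0.32894408 -1.56078195]
(256, 227, 135, 96)
flange in tool mm [-1.60338821  0.36703832] [66.61522217 67.42683105]
yel [43 58  8  5 22] [46.1 59.9] [ 0.6597 -0.13    0.036 ]
yel [ 30 102  12   4  39] [ 35.3 103.5] [ 0.6804 -0.0984  0.036 ]
yel [315 179  12  14 125] [320.5 184.5] [0.4626 0.0273 0.036 ]
yel [294 204  53  27 686] [319.7 218. ] [0.4681 0.0508 0.036 ]
yel [ 30 282  11   7  35] [ 35.3 285.1] [0.7517 0.0568 0.036 ]
yel [  0 287  27  11 112] [ 11.9 291.8] [0.7948 0.0585 0.036 ]
yel [  0 341  60  93 425] [ 27.9 388.4] [0.8636 0.1837 0.036 ]
yel [ 56 383   6   5  16] [ 58.6 384.9] [0.7966 0.1769 0.036 ]
yel [439 394  14  13  69] [445.9 400.5] [0.3863 0.25   0.036 ]
grn [364 220   8   9  52] [367.7 224.8] [0.4354 0.0626 0.036 ]
grn [272 238   7   7  31] [274.7 240.7] [0.5036 0.0608 0.036 ]
```

Call:
move_arm --deltas '[{"claw": 0, "dx": 0, "dy": -0.14, "dz": 2, "turn": -0.005}, {"claw": 0, "dx": 0, "dy": 0, "dz": 2, "turn": 0}, {"claw": 0, "dx": 0, "dy": 0, "dz": 1.5, "turn": 0}, {"claw": 0, "dx": 0, "dy": 0, "dz": 1, "turn": 0}, {"claw": 0, "dx": 0, "dy": 0, "dz": 0.4, "turn": 0}, {"claw": 0, "dx": 0, "dy": 0, "dz": 0, "turn": 0}, {"claw": 0, "dx": 0, "dy": 0, "dz": 0, "turn": 0}, {"claw": 0, "dx": 0, "dy": 0, "dz": 0, "turn": 0}]'

```text
t: 18.65
eef_pos: [0.4704, 0.0624, 0.0789]
ee_rot: [[-0.193, -0.981, 0.001], [-0.981, 0.193, 0.0], [-0.0, -0.001, -1.0]]
force: [-0.8, -0.7, -0.9]
grip_width: 0.0144
grip_force: 78.4
```

```bash
python3 - <<'E'
from cap import *
go(.4696,.0618,.0725,4.515); print(arm.get_obs()["force"])
E
```

```text
pos [0.4704 0.0624 0.0789] yaw -1.765 delta cm [0.07 0.07 0.64] turn 0.003 q [ 0.13  0.2  -0.57  0.8  -0.   -1.24] t 18.65
[-0.78353511 -0.73983896 -0.9476118 ]
```

Call:
move_arm --deltas '[{"claw": 0, "dx": 0.07, "dy": 0.07, "dz": 0, "turn": 0}, {"claw": 0, "dx": 0, "dy": 0, "dz": 0.3, "turn": 0}, {"claw": 0, "dx": 0, "dy": 0, "dz": 0.3, "turn": 0}, {"claw": 0, "dx": 0, "dy": 0, "dz": 0.2, "turn": 0}, {"claw": 0, "dx": 0, "dy": 0, "dz": 0, "turn": 0}, {"claw": 0, "dx": 0, "dy": 0, "dz": 0, "turn": 0}, {"claw": 0, "dx": 0, "dy": 0, "dz": 0, "turn": 0}]'

```text
t: 19.35
eef_pos: [0.4691, 0.0616, 0.0702]
ee_rot: [[-0.193, -0.981, 0.0], [-0.981, 0.193, -0.0], [0.0, -0.0, -1.0]]
force: [0.0, -2.0, 0.1]
grip_width: 0.0144
grip_force: 78.6
```

Call:
move_arm --deltas '[{"claw": 0, "dx": 0, "dy": 0, "dz": 0.2, "turn": 0}, {"claw": 0, "dx": 0, "dy": 0, "dz": 0.2, "turn": 0}, {"claw": 0, "dx": 0, "dy": 0, "dz": 0.1, "turn": 0}, {"claw": 0, "dx": 0, "dy": 0, "dz": 0, "turn": 0}, {"claw": 0, "dx": 0, "dy": 0, "dz": 0, "turn": 0}]'

```text
t: 19.85
eef_pos: [0.4691, 0.0616, 0.0654]
ee_rot: [[-0.193, -0.981, 0.0], [-0.981, 0.193, -0.0], [0.0, -0.001, -1.0]]
force: [-0.7, -1.8, 5.5]
grip_width: 0.0144
grip_force: 79.5
```

Call:
move_arm --deltas '[{"claw": 0, "dx": 0, "dy": 0, "dz": 0.2, "turn": 0}, {"claw": 0, "dx": 0, "dy": 0, "dz": 0.2, "turn": 0}, {"claw": 0, "dx": 0, "dy": 0, "dz": 0.2, "turn": 0}, {"claw": 0, "dx": 0, "dy": 0, "dz": 0.1, "turn": 0}, {"claw": 0, "dx": 0, "dy": 0, "dz": 0, "turn": 0}, {"claw": 0, "dx": 0, "dy": 0, "dz": 0, "turn": 0}]'

```text
t: 20.45
eef_pos: [0.4692, 0.0615, 0.0595]
ee_rot: [[-0.194, -0.981, 0.001], [-0.981, 0.194, -0.0], [0.0, -0.001, -1.0]]
force: [-4.8, -2.9, 18.5]
grip_width: 0.0146
grip_force: 81.1
```

Call:
move_arm --deltas '[{"claw": 0, "dx": 0, "dy": 0, "dz": 0, "turn": 0.1}, {"claw": 0, "dx": 0, "dy": 0, "dz": 0, "turn": 0.1}, {"claw": 0, "dx": 0, "dy": 0, "dz": 0, "turn": 0.1}, {"claw": 0, "dx": 0, "dy": 0, "dz": 0, "turn": 0.1}, {"claw": 0, "dx": 0, "dy": 0, "dz": 0, "turn": 0.1}, {"claw": 0, "dx": 0, "dy": 0, "dz": 0, "turn": 0.1}, {"claw": 0, "dx": 0, "dy": 0, "dz": 0, "turn": 0.1}, {"claw": 0, "dx": 0, "dy": 0, "dz": 0, "turn": 0.1}, {"claw": 0, "dx": 0, "dy": 0, "dz": 0, "turn": 0.1}, {"claw": 0, "dx": 0, "dy": 0, "dz": 0, "turn": 0.1}, {"claw": 0, "dx": 0, "dy": 0, "dz": 0, "turn": 0.1}, {"claw": 0, "dx": 0, "dy": 0, "dz": 0, "turn": 0.1}, {"claw": 0, "dx": 0, "dy": 0, "dz": 0, "turn": 0.1}, {"claw": 0, "dx": 0, "dy": 0, "dz": 0, "turn": 0}, {"claw": 0, "dx": 0, "dy": 0, "dz": 0, "turn": 0}]'

```text
t: 21.95
eef_pos: [0.4693, 0.0627, 0.0595]
ee_rot: [[-0.997, -0.076, 0.001], [-0.076, 0.997, 0.002], [-0.001, 0.002, -1.0]]
force: [-4.2, 1.1, 16.0]
grip_width: 0.0145
grip_force: 81.0
```

```bash
python3 - <<'E'
from cap import *
go(.4696,.0618,.0595,1.373-1.396)
o=arm.get_obs(); c=arm.read_camera("wrist"); print(o["force"],o["moment"],o["joints"])
R=np.array(o["ee_rot"]); p0=o["eef_pos"]
h=cv2.cvtColor(c["frame"],cv2.COLOR_BGR2HSV)
for nm,lo,hi in (("white",(0,0,190),(180,60,255)),("grn",(40,100,60),(80,255,255)),("red",(0,170,60),(8,255,255))):
    m=cv2.inRange(h,lo,hi); m[:180]=0; m[330:]=0; m[:,:200]=0; m[:,450:]=0
    n,l,s,ce=cv2.connectedComponentsWithStats(m)
    for i in range(1,n):
        if 15<s[i,4]: print(nm,s[i],ce[i].round(1))
E
```

```text
pos [0.4693 0.0627 0.0595] yaw -3.065 delta cm [-0.02 -0.09 -0.  ] turn 0.099 q [ 0.13  0.22 -0.59  0.75  0.    0.05] t 21.95
[-4.18926604  1.06374579 16.0113441 ] [ 0.18308984  0.92998584 -0.10973311] [ 0.13136055  0.22303676 -0.59225542  0.7541503   0.00207013  0.05496928]
white [256 184  12  11 109] [261.5 189. ]
white [282 220  39  13 198] [301.  224.8]
white [333 221  53  39 313] [358.2 234.2]
white [405 224  11  11  99] [410.1 228.8]
white [317 231  13  12 131] [323.  236.5]
white [263 237  13  13  48] [269.  242.9]
white [233 297  10  10  77] [237.5 301.6]
grn [319 208  17  11 135] [326.7 213.2]
grn [321 220  11   6  61] [325.9 222.7]
red [ 256  227  135   96 6812] [323.5 269.2]
```

Call:
move_arm --deltas '[{"claw": 0, "dx": 0, "dy": 0, "dz": 0, "turn": 0.05}, {"claw": 0, "dx": 0, "dy": 0, "dz": 0, "turn": 0.05}, {"claw": 0, "dx": 0, "dy": 0, "dz": 0.05, "turn": 0.01}, {"claw": 0, "dx": 0, "dy": 0, "dz": 0, "turn": 0}, {"claw": 0, "dx": 0, "dy": 0, "dz": 0, "turn": 0}, {"claw": 0, "dx": 0, "dy": 0, "dz": 0, "turn": 0}, {"claw": 0, "dx": 0, "dy": 0, "dz": 0, "turn": 0}]'

```text
t: 22.7
eef_pos: [0.4692, 0.0615, 0.0594]
ee_rot: [[-0.999, 0.032, 0.001], [0.032, 0.999, -0.001], [-0.001, -0.001, -1.0]]
force: [-6.2, -3.5, 22.4]
grip_width: 0.0145
grip_force: 82.3
```

```bash
python3 - <<'E'
from cap import *
go(.4696,.0618,.0595,1.373-1.396)
o=arm.get_obs(); print(o["force"],o["moment"],o["dq"])
c=arm.read_camera("wrist")
h=cv2.cvtColor(c["frame"],cv2.COLOR_BGR2HSV); m=cv2.inRange(h,(0,170,60),(8,255,255)); k,_=cv2.findContours(m,0,2); print(cv2.boundingRect(max(k,key=cv2.contourArea)))
E
```

```text
pos [0.4692 0.0615 0.0594] yaw 3.11 delta cm [-0.04  0.03 -0.01] turn -0.009 q [ 0.13  0.22 -0.59  0.75 -0.    0.16] t 22.7
[-6.18860218 -3.47917659 22.44046744] [-0.7946303   1.39398709  0.81308356] [ 2.65855597e-05 -1.52321854e-03 -8.94462458e-04 -1.46196834e-03
  8.84133238e-04 -2.45743184e-04]
(256, 227, 135, 96)
```

```bash
python3 -c "
from rig import arm
print(arm.hand_in())"
```

```text
the job is handed in; nothing more can be done
None
```

The job is handed in at about 23 s of the 58 s limit, with the disc seated in the cup and the cap pushed flush, turned 80° clockwise to its stop, and still gripped and pressed at about 22 N; no verdict came back, and I viewed 11 pictures where 10 were allowed.

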